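# Unload a dried specimen from under a spring hood and shut it in its keeper

## Robot

A 7-joint arm with a two-finger parallel gripper is mounted at the origin on the work surface; the furniture and walls round the work are solid. World frame = base frame: x ahead of the robot, y to its left, z up, the work surface at z = 0. Lengths are in m, angles in rad, forces in N, time in s.
With the tool pointing down it reaches from about 0.4 to 0.85 m from the base axis. Payload 4.4 kg.
Tool frame: the origin (TCP) lies where the fingers leave the gripper's body, on its centre line; the fingertips stand 97 mm ahead of it and the grasp point (between the pads) lies 78 mm ahead of it; z points along the fingers, y is the line along which they close (so a half turn about z gives the same grasp; the last joint's range is limited). The gripper opens to 94 mm and grips with 3 to 60 N. Pads are 16 mm wide; open, the fingers measure 119 mm over their backs; the gripper's body (75 mm by 177 mm) begins 78 mm behind the grasp point.
Start: joints at [1.181, 0.628, 0.038, 1.517, -0.027, 0.996, -0.02], TCP at [0.207, -0.616, 0.303] pointing down, gripper open.
Joint ranges: [-3.06, 3.06], [-0.37, 2.12], [-1.25, 1.32], [0.18, 2.47], [-1.1, 4.24], [0.23, 1.98], [-2.94, 2.94]. Speed limits (rad/s): [2.57, 2.57, 3.14, 3.14, 3.14, 3.14, 3.14].

## Interface

Orientations are given as a 3x3 rotation matrix whose columns are the frame's x, y, z axes.
In Python, from station import ctrl gives the robot as it stands.
- The arm moves only by the shell command python3 -m inch 'ROWS' [OPENING] [FORCE]. ROWS is a JSON list of rows, 1 to 20 of them, each of 6 numbers: dx, dy, dz in shares of the most that a row can go, 1 being 50 mm, then a rotation vector rx, ry, rz in normalised numbers (1 is pi rad); each row shifts and turns the commanded pose from where the row before left it, along the tool's axes as they then stand; what a row does not reach is not made up. A row lasts 1/10 s, in which the tool goes at most 0.05 m and 0.15 rad, less where a joint would pass 70% of its speed; a pose out of reach is approached as far as the arm can. OPENING is the finger opening in m, set as the command begins (- or left out keeps the last). The fingers move at their own pace and stop on an object; FORCE is the grip in N (left out, the last holds). Time passes only in rows, so rows that do not move let the fingers close. It prints the time, the measured TCP pose, the force, the opening and the grip force at its end. Input that does not fit is refused with a message, and nothing moves.
- ctrl.get_state(): the state, without advancing time (a new reading comes with each control period).
- ctrl.grab_frame(name): name is "scene" or "top"; returns the picture (384x512x3 uint8, red, green, blue); there is no depth.
- ctrl.get_calibration(name): a dict with "vertical_fov" (degrees; the focal length in pixels is half the picture's height over the tangent of half this angle, whatever the lens; pixels are square), "cx", "cy" (the principal point, pixels), "dist" ([k1, k2, p1, p2, k3] as OpenCV has them; the pictures are not rectified), "R" (3x3) and "t" (3): a world point X has camera coordinates R X + t. Camera axes: x right, y down, z forward; pixel columns grow to the right and rows downward; lengths in m; the calibration is good to about 2 mm. A picture is of the moment at which its call begins. get_calibration takes no time and is no camera call.
- ctrl.job_done(): hands the job in; it is judged then, once.
The state is a dict: "time_s": time; "qpos": joint angles; "joint_velocities": joint speeds; "joint_torque": joint torques, N m; "eef_pos": TCP position; "tcp_rot": TCP orientation; "contact_force": force on the tool from outside, world axes, zero at the start; "torque": the same for the moment, N m; "grip_width": finger opening in m; "grip_force": force on a finger pad.
Only numpy, scipy, OpenCV 4.12 (cv2) and the standard library are available. Lean on these libraries where they do the work, as an engineer would, in place of code of your own. Each camera call takes 0.05 s, during which the arm holds its last target. There are 200 camera calls.

## Task

Swing the clear hood of the drying station up and over until its spring holds it wide open by itself, then take out the green specimen, set it down upright (do not drop it) in the open white box, and push the box's blue lid shut until its catch snaps in. Leave the hood standing open and the black specimen where it is, and do not disturb the other things on the bench.

Things in the scene. Friction and masses are not known exactly. Their poses are not given: they have to be found in the camera images.
- hood_bar (a point): Middle of the red round handle bar (12 mm thick, 80 mm free span along the station's y) of the clear hood. Shut: 92 mm above the worktop, 36 mm free gap to the hood's front face, nothing below it. It swings on a 186 mm radius about hood_hinge, starting 0.108 rad above level; 258 mm high when above the hinge. It can turn between the fingers. The point turns with the hood.
- hood_hinge (a point): On the hood's hinge line, mid width, 72 mm above the worktop, fixed to the station. x points from the front (handle side) to the back, y along the hinge, z up. The shut hood reaches 142 mm toward -x, +-75 mm in y, its flat top 122 mm above the worktop.
- drying_station: Grey and white base, fixed, 166 mm deep (x), 170 mm wide (y), white top 62 mm high; black rubber pad on it, top 64 mm above the worktop, from 18 to 138 mm in front of the hinge line, +-67 mm in y. Spring outside its -y side. Origin on the worktop, 70 mm in front of the hinge line; axes as hood_hinge.
- drying_hood (a joint): Hood angle, rad: 0 shut, grows as the handle swings up and back over the hinge, stop at 1.85. A tension spring and the hood's weight pull it shut below about 1.1 rad, and past that the spring throws it open to the stop, where it stays. Lifting at the bar takes about 5 N at first, less further up.
- green_mount: The specimen to move: green upright cylinder, 30 mm diameter, 22 mm high, about 30 to 55 g, loose. Origin at the centre of its underside, z up its axis. It stands on the rubber pad under the hood, about 88 mm in front of the hinge line and about 36 mm to one side of the middle, either side.
- black_mount: Black upright cylinder, 30 mm diameter, 18 mm high, loose, on the pad about 72 mm beside the green one. Origin at the centre of its underside. Stays where it is.
- keeper_box: White open box, fixed: outside 100 mm (x) by 110 mm (y), walls 4 mm thick and 45 mm high, flat inner floor 4 mm above the worktop. Origin at the centre of its underside; x points to the lid's hinge side, z up. Outside its -x wall is the catch housing, which reaches to 89 mm from the origin, 31 mm wide and 55 mm high.
- lid_hinge (a point): Point on the lid's hinge line, middle of its length, 47 mm above the worktop, at the top of the box's +x wall. Its axes are those of the box (x away from the box, y along the hinge, z up).
- lid_edge (a point): Middle of the blue lid's free edge, on its outer (upper) face. The lid is a flat plate 104 mm from hinge line to free edge, 110 mm wide and 6 mm thick; its outer face lies 5 mm outside the plane through the hinge line. The point turns with the lid.
- keeper_lid (a joint): Lid angle, rad: 0 shut (level, outer face 52 mm above the worktop), 1.57 upright, grows as it opens. Stiff hinge: the lid stays where it is left; about 1 N at the edge moves it, pushed from its outer face. It meets the bevelled catch at about 0.15 rad; pressing it down near the free edge with 5 to 8 N, right down to 0, carries it over, and it is caught.
- keeper_catch (a joint): Travel of the brass-coloured sprung catch bolt at the middle of the box's -x wall, m: 0 sprung out (at rest, or latched over the shut lid), about 0.007 while the lid's strike pushes it back. It need not be touched.
- loupe: Black and clear loupe, 42 mm diameter, 43 mm high, loose bystander; origin at the centre of its underside.
- petri_dish: Clear dish with lid, 58 mm diameter, 16 mm high, loose bystander; origin at the centre of its underside.
- gauge_block: Black block on a pale stone base, 50 x 35 x 25 mm, loose bystander; origin at the centre of its underside.

How it is judged:
On the way, in this order (a step that is already met when the one before it is completed fails the run):
1. the hood stands open at more than 1.6 rad with the fingers off it (value of joint drying_hood above 1.6 rad and contact force between the fingers and drying_hood below 0.1 N), for 0.3 s.
2. the green specimen stands upright on the floor of the white box, released (x of green_mount in the frame of keeper_box between -0.035 and 0.035 m and y of green_mount in the frame of keeper_box between -0.04 and 0.04 m and z of green_mount in the frame of keeper_box below 0.012 m and angle between green_mount's own z axis and vertical below 0.15 rad and contact force between the fingers and green_mount below 0.1 N and linear speed of green_mount below 0.05 m/s), for 0.2 s.
3. the blue lid is shut and its catch has snapped in over it (value of joint keeper_lid below 0.03 rad and value of joint keeper_catch below 0.002 m), for 0.2 s.
At the end, for the whole second after the job is handed in: Hood standing open by itself (over 1.6 rad); green specimen released, upright (0.15 rad) on the white box's floor (centre within 35 mm in x, 40 mm in y of the box's); lid under 0.03 rad with the catch bolt out (under 2 mm); black specimen upright within 20 mm of its start (all of step 2 and all of step 3 and value of joint drying_hood above 1.6 rad and distance of black_mount from where it was at the start of the episode below 0.02 m and angle between black_mount's own z axis and vertical below 0.15 rad); the robot touches nothing.
It fails at once if the green specimen is dropped (moves faster than 0.6 m/s with no finger on it) (linear speed of green_mount above 0.6 m/s and contact force between the fingers and green_mount below 0.05 N).
It fails at once if the black specimen is moved more than 20 mm or toppled (distance of black_mount from where it was at the start of the episode above 0.02 m or angle between black_mount's own z axis and vertical above 0.5 rad).
It fails at once if another loose thing on the bench is moved more than 25 mm (distance of any of loupe, petri_dish, gauge_block from where it was at the start of the episode above 0.025 m).
It also fails if it takes over 67 s, if anything falls off the work surface, if the arm or the gripper's body presses on something with over 40 N, if the wrist force passes 120 N, or if a joint passes its speed limit or range.

## Working session

There is one attempt and no reset: what is moved stays moved. The work goes in short steps, Python scripts to look and compute and a shell command to move; the robot and the scene stay as the last step left them, time stands still between calls to the robot, and variables do not carry over. Pictures are saved under pics/ and viewed, at most 10 in all, crops included, and the job is handed in when it is done.

```bash
ls; mkdir -p pics
python3 - <<'E'
from station import ctrl
import cv2,numpy as np
for n in("scene","top"):
    f=ctrl.grab_frame(n); cv2.imwrite(f"pics/{n}0.png",cv2.resize(f[:,:,::-1],(800,600),interpolation=cv2.INTER_CUBIC))
    c=ctrl.get_calibration(n); print(n,c['vertical_fov'],c['cx'],c['cy'],c['dist'],np.round(c['R'],3).tolist(),np.round(c['t'],3), -np.array(c['R']).T@c['t'])
s=ctrl.get_state();print(s['time_s'],np.round(s['eef_pos'],3),np.round(s['tcp_rot'],3).tolist())
E
```

```text
pics
scene 46.10066409052959 254.8215675032578 191.98198740313407 [-0.04169697  0.          0.          0.          0.        ] [[-0.892, -0.452, 0.004], [-0.342, 0.669, -0.66], [0.296, -0.59, -0.751]] [0.412 0.283 1.089] [0.14237368 0.63886924 1.00332768]
top 49.67330596294725 249.91627119545436 190.55240588663307 [0.01966059 0.         0.         0.         0.        ] [[-0.02, -1.0, -0.014], [-0.995, 0.021, -0.092], [0.093, 0.012, -0.996]] [-0.053  0.513  1.159] [ 0.4025507  -0.07809783  1.20025607]
0.1 [ 0.207 -0.616  0.302] [[0.948, 0.318, -0.001], [0.318, -0.948, 0.002], [-0.0, -0.002, -1.0]]
```

View pics/scene0.png

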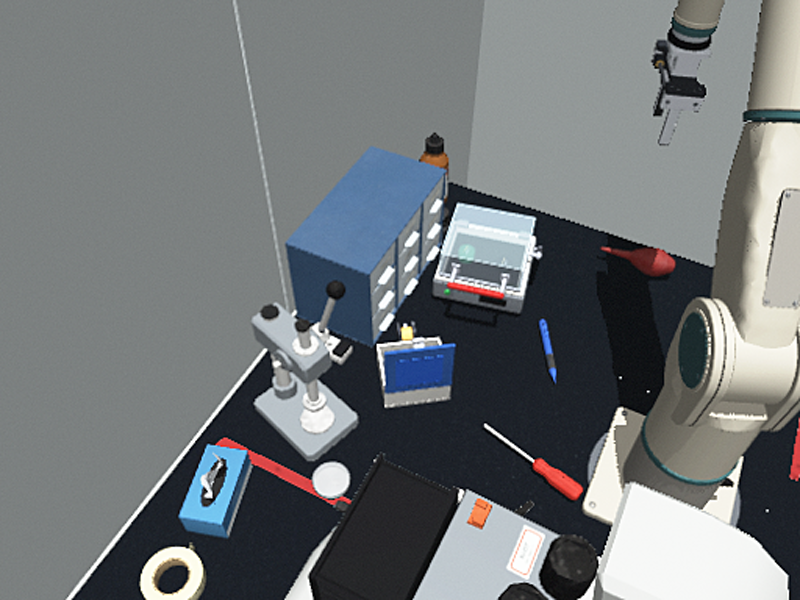

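View pics/top0.png

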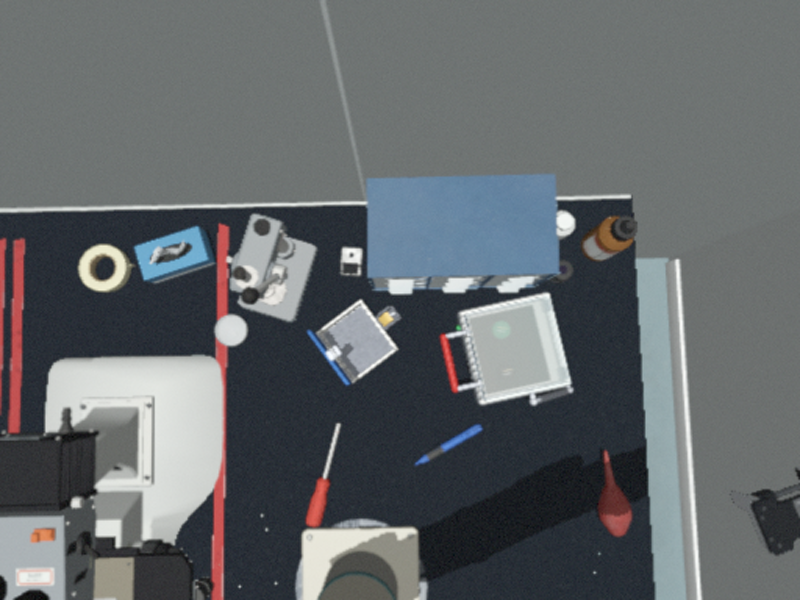

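The scene view shows the station at about (485,255), with its red bar at (475,291), and the box with its upright lid at (415,372). In the top view the bar is at (450,362), the station at (520,350), the box at (360,340) and the catch at (388,318). I'll enlarge both.

Run:
```python
import cv2
from station import ctrl
a=ctrl.grab_frame("top")[:,:,::-1];b=ctrl.grab_frame("scene")[:,:,::-1]
def crop(im,x0,y0,x1,y1,s,n):
    c=cv2.resize(im[y0:y1,x0:x1],None,fx=s,fy=s,interpolation=cv2.INTER_CUBIC)
    for i in range(x0-x0%10+10,x1,10): cv2.putText(c,str(i),((i-x0)*s-8,8),0,.3,(0,255,255));cv2.line(c,((i-x0)*s,10),((i-x0)*s,14),(0,255,255))
    for i in range(y0-y0%10+10,y1,10): cv2.putText(c,str(i),(0,(i-y0)*s+3),0,.3,(0,255,255));cv2.line(c,(20,(i-y0)*s),(24,(i-y0)*s),(0,255,255))
    cv2.imwrite(n,c)
crop(a,190,180,370,265,4,"pics/t1.png"); crop(b,235,125,350,265,4,"pics/s1.png")
```

```text
(no output)
```

View pics/t1.png

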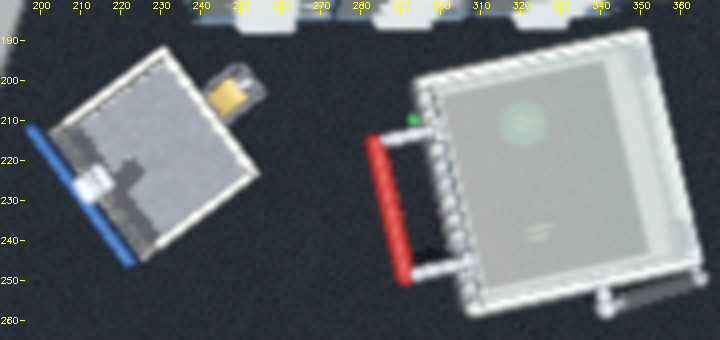

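View pics/s1.png

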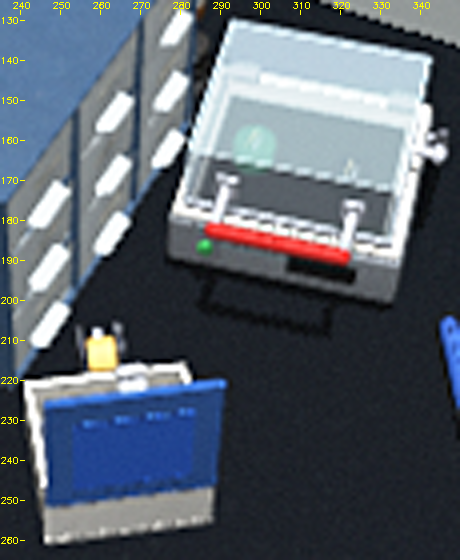

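```bash
cat > h.py <<'E'
import numpy as np,cv2
from station import ctrl
C={}
for n in("scene","top"):
    c=ctrl.get_calibration(n); f=192/np.tan(np.radians(c['vertical_fov'])/2)
    C[n]=(np.array([[f,0,c['cx']],[0,f,c['cy']],[0,0,1]]),np.array(c['dist']),np.array(c['R']),np.array(c['t']))
def ray(n,p):
    K,d,R,t=C[n]; u=cv2.undistortPoints(np.array([[p]],float),K,d)[0,0]
    v=R.T@np.r_[u,1]; return -R.T@t,v/np.linalg.norm(v)
def at(n,p,z):
    o,v=ray(n,p); return o+v*(z-o[2])/v[2]
def tri(pt,ps):
    (a,u),(b,v)=ray("top",pt),ray("scene",ps)
    s=np.linalg.lstsq(np.c_[u,-v],b-a,rcond=None)[0]; P,Q=a+s[0]*u,b+s[1]*v
    return (P+Q)/2,np.linalg.norm(P-Q)
def proj(n,X):
    K,d,R,t=C[n]; return cv2.projectPoints(np.array(X,float).reshape(-1,3),cv2.Rodrigues(R)[0],t,K,d)[0][:,0]
E
python3 - <<'E'
from h import *
np.set_printoptions(precision=4,suppress=True)
for n,a,b in [("barL",(283.3,214.5),(286.5,182.3)),("barR",(291.3,250),(322,189.3)),("green",(320.8,211),(298.5,161.3)),("catch",(247,204.5),(260.5,212.5)),("cornN",(230.8,191.8),(241,220.5)),("cornE",(255,223.2),(281.8,215.5)),("lidA",(197.5,211.5),(246.2,226.2)),("lidB",(222.5,246),(291.2,220.5))]:
    print(n,*tri(a,b))
for p in [(202.5,213),(230.8,191.8),(255,223.2),(225.8,245.5)]: print(at("top",p,.045))
bl,br=at("top",(283.3,214.5),.092),at("top",(291.3,250),.092);print(bl,br,np.linalg.norm(bl-br))
# hood top corners z=.122 front-left/back
for p in [(296,200),(350,188),(365,245),(307,258)]: print("hood",at("top",p,.122))
E
```

```text
barL [ 0.4408 -0.1523  0.0867] 0.0016435629840134201
barR [ 0.345  -0.1712  0.0878] 0.0010247912520614563
green [ 0.4482 -0.2548  0.0741] 0.0007837152304581422
catch [ 0.4719 -0.0547  0.0444] 0.0013212247997339138
cornN [ 0.5086 -0.0099  0.0391] 0.0006302932630952771
cornE [ 0.4187 -0.0763  0.0378] 0.0004892577751594115
lidA [0.4502 0.0697 0.1431] 0.00012156700793732851
lidB [0.3615 0.0068 0.145 ] 0.00041686630929810606
[0.4501 0.0695 0.045 ]
[ 0.5078 -0.0104  0.045 ]
[ 0.4189 -0.0762  0.045 ]
[0.3591 0.0058 0.045 ]
[ 0.4398 -0.1522  0.092 ] [ 0.3457 -0.1707  0.092 ] 0.09589986784645965
hood [ 0.4758 -0.1842  0.122 ]
hood [ 0.5041 -0.3252  0.122 ]
hood [ 0.3565 -0.3572  0.122 ]
hood [ 0.3262 -0.2078  0.122 ]
```

The triangulated points agree with the given sizes (bar 96 mm, box 100 × 110 mm). Next I'll turn the tool to the station's axes and go above the bar.

The rows are not in the units I measure in: shifts go in shares of 50 mm and turns go in shares of pi rad. I convert before sending: -0.035 m is -0.7, 0.0225 m is 0.45, 0.129 rad / 3.1416 = 0.0411.

```bash
python3 -m inch '[[0,0,0,0,0,0.0411],[0.44,-0.68,0,0,0,0],[0.44,-0.68,0,0,0,0],[0.44,-0.68,0,0,0,0],[0.44,-0.68,0,0,0,0],[0.46,-0.68,0,0,0,0],[0.46,-0.68,0,0,0,0],[0.46,-0.68,0,0,0,0],[0.46,-0.68,0,0,0,0],[0.46,-0.68,0,0,0,0],[0.46,-0.68,0,0,0,0],[0.45,-0.7,0,0,0,0],[0.45,-0.7,0,0,0,0],[0,0,0,0,0,0],[0,0,0,0,0,0]]' 0.05
cat > go.py <<'E'
import sys
from h import *
s=ctrl.get_state(); R=np.array(s['tcp_rot']); np.set_printoptions(precision=4,suppress=True)
print(s['time_s'],"pos",np.array(s['eef_pos']),"R",R.tolist(),"f",np.array(s['contact_force']),s['grip_width'],s['grip_force'])
if len(sys.argv)>3:
    g=np.array(list(map(float,sys.argv[1:4]))) # grasp point goal
    print("tool delta",R.T@(g-np.array(s['eef_pos'])-R[:,2]*.078))
    print("q",np.array(s['qpos']))
E
python3 go.py .393 -.1615 .092
```

```text
time_s: 1.7
eef_pos: [0.3936, -0.1609, 0.3027]
tcp_rot: [[0.981, 0.196, 0.0], [0.196, -0.981, -0.0], [-0.0, 0.0, -1.0]]
contact_force: [-0.2, -0.4, 0.8]
grip_width: 0.0499
grip_force: 0.0
1.7 pos [ 0.3936 -0.1609  0.3027] R [[0.98057026205055, 0.19616819614742317, 1.5434522978494269e-06], [0.1961681919376787, -0.980570239315739, -0.0002150352916150633], [-4.0669621874975594e-05, 0.00021115998849573203, -0.9999999768787204]] f [-0.1734 -0.4449  0.7728] 0.049871303396716395 0.0
tool delta [-0.0007  0.0004  0.1327]
q [ 0.3093  0.3125  0.0164  2.1081 -0.0073  0.721  -1.0429]
```

To row units: 0.033 m is 0.66, 0.022 m is 0.44.

```bash
python3 -m inch '[[0,0,0.66,0,0,0],[0,0,0.66,0,0,0],[0,0,0.66,0,0,0],[0,0,0.44,0,0,0],[0,0,0.24,0,0,0],[0,0,0,0,0,0]]' 0.036 && python3 -m inch '[[0,0,0,0,0,0],[0,0,0,0,0,0],[0,0,0,0,0,0],[0,0,0,0,0,0]]' 0 25; python3 go.py .393 -.1615 .092
```

```text
time_s: 2.3
eef_pos: [0.3919, -0.163, 0.1683]
tcp_rot: [[0.982, 0.191, -0.004], [0.191, -0.982, 0.0], [-0.004, -0.001, -1.0]]
contact_force: [-0.1, 0.1, -0.1]
grip_width: 0.0359
grip_force: 0.0
time_s: 2.7
eef_pos: [0.3936, -0.1615, 0.1704]
tcp_rot: [[0.981, 0.194, 0.001], [0.194, -0.981, -0.0], [0.001, 0.0, -1.0]]
contact_force: [-0.1, 0.9, 3.1]
grip_width: 0.0107
grip_force: 25.0
2.7 pos [ 0.3936 -0.1615  0.1704] R [[0.981084907841299, 0.1935737129078292, 0.001273293802554084], [0.1935741422218472, -0.981085624315082, -0.00022186789320791903], [0.0012062624533518205, 0.00046414799718652106, -0.9999991647484164]] f [-0.1464  0.9323  3.0635] 0.01073596786940105 25.000208616256714
tool delta [-0.0007 -0.0002  0.0004]
q [ 0.3192  0.5615  0.0062  2.2427 -0.0105  0.3361 -1.0416]
```

Run:
```python
import numpy as np
r=.186
p=None
for k,th in enumerate(np.linspace(0,1.85,19)):
    a=th+.108; q=np.array([-r*np.cos(a),r*np.sin(a)])
    if p is not None: print(k,round(th,2),np.round(q-p,4))
    p=q
```

```text
1 0.1 [0.003  0.0189]
2 0.21 [0.005  0.0185]
3 0.31 [0.0068 0.0178]
4 0.41 [0.0086 0.0171]
5 0.51 [0.0103 0.0161]
6 0.62 [0.0119 0.0149]
7 0.72 [0.0134 0.0136]
8 0.82 [0.0147 0.0122]
9 0.92 [0.0159 0.0106]
10 1.03 [0.0169 0.0089]
11 1.13 [0.0177 0.0072]
12 1.23 [0.0184 0.0053]
13 1.34 [0.0188 0.0034]
14 1.44 [0.0191 0.0014]
15 1.54 [ 0.0191 -0.0005]
16 1.64 [ 0.0189 -0.0025]
17 1.75 [ 0.0186 -0.0044]
18 1.85 [ 0.018  -0.0063]
```

To row units: -0.0189 m is -0.378, -0.0185 m is -0.37.

```bash
python3 -m inch '[[0,0.06,-0.378,0,0,0],[0,0.1,-0.37,0,0,0],[0,0.136,-0.356,0,0,0],[0,0.172,-0.342,0,0,0],[0,0.206,-0.322,0,0,0],[0,0.238,-0.298,0,0,0],[0,0.268,-0.272,0,0,0],[0,0.294,-0.244,0,0,0],[0,0,0,0,0,0]]'; python3 go.py .4201 -.2253 .22
```

```text
time_s: 3.6
eef_pos: [0.4074, -0.2309, 0.3009]
tcp_rot: [[0.981, 0.194, -0.001], [0.194, -0.981, 0.006], [0.0, -0.006, -1.0]]
contact_force: [-2.6, 11.2, 13.0]
grip_width: 0.0113
grip_force: 25.0
3.6 pos [ 0.4074 -0.2309  0.3009] R [[0.981062909788767, 0.1936883528509473, -0.0006237040041358523], [0.19368872942421103, -0.9810464467232162, 0.0057048633451202025], [0.000493082987491486, -0.0057176342694087645, -0.9999835326281772]] f [-2.6296 11.2457 12.9951] 0.011344932769740182 25.001589953899384
tool delta [ 0.0135 -0.0026  0.003 ]
q [ 0.4523  0.3756  0.0085  2.0058 -0.0115  0.7633 -0.9073]
```

To row units: 0.0184 m is 0.368, -0.0016 m is -0.032.

```bash
python3 -m inch '[[0,-0.024,-0.032,0,0,0],[0,0.318,-0.212,0,0,0],[0,0.338,-0.178,0,0,0],[0,0.354,-0.144,0,0,0],[0,0.368,-0.106,0,0,0],[0,0,0,0,0,0]]'; python3 go.py .4225 -.2968 .257
```

```text
time_s: 4.2
eef_pos: [0.4215, -0.3027, 0.3345]
tcp_rot: [[0.982, 0.191, 0.004], [0.191, -0.982, -0.003], [0.003, 0.004, -1.0]]
contact_force: [-0.4, 2.4, 9.1]
grip_width: 0.0114
grip_force: 25.0
4.2 pos [ 0.4215 -0.3027  0.3345] R [[0.9815393283407128, 0.19122606744346152, 0.0036246448889867664], [0.19123757034266478, -0.9815387377864385, -0.0031460950461741875], [0.002956113985776784, 0.0037811843004426447, -0.9999884819513619]] f [-0.3732  2.3872  9.1461] 0.011443209287860101 25.00706434249878
tool delta [ 0.0019 -0.0059 -0.0005]
q [ 0.55    0.4004  0.0258  1.8436 -0.012   0.893  -0.7971]
```

To row units: 0.0191 m is 0.382, 0.0189 m is 0.378.

```bash
python3 -m inch '[[0,0.376,-0.088,0,0,0],[0,0.382,-0.028,0,0,0],[0,0.382,0.01,0,0,0],[0,0.378,0.05,0,0,0],[0,0.372,0.088,0,0,0],[0,0.24,0.08,0,0,0],[0,0,0,0,0,0]]'; python3 go.py .442 -.412 .244
```

```text
time_s: 4.9
eef_pos: [0.4416, -0.4071, 0.3265]
tcp_rot: [[0.981, 0.192, 0.001], [0.192, -0.981, -0.003], [0.001, 0.003, -1.0]]
contact_force: [1.0, -2.5, 1.2]
grip_width: 0.0115
grip_force: 25.0
4.9 pos [ 0.4416 -0.4071  0.3265] R [[0.9813999159477967, 0.19197016720884966, 0.001288363094803183], [0.1919732209551077, -0.9813957316150586, -0.0029496447015590383], [0.0006981502554452778, 0.003142112275255003, -0.9999948198449183]] f [ 1.024  -2.49    1.2296] 0.01145370735842741 25.009867250919342
tool delta [-0.0006  0.0046  0.0046]
q [ 0.6742  0.5297  0.0365  1.6356 -0.0206  0.9738 -0.6604]
```

To row units: -0.04 m is -0.8, -0.03 m is -0.6.

```bash
python3 -m inch '[[0,0,0,0,0,0],[0,0,0,0,0,0],[0,0,-0.6,0,0,0],[0,0,-0.8,0,0,0],[0,0,0,0,0,0],[0,0,0,0,0,0]]' 0.05
python3 - <<'E'
import cv2,numpy as np
from station import ctrl
a=ctrl.grab_frame("top")[:,:,::-1];b=ctrl.grab_frame("scene")[:,:,::-1]
def crop(im,x0,y0,x1,y1,s):
    c=cv2.resize(im[y0:y1,x0:x1],None,fx=s,fy=s,interpolation=cv2.INTER_CUBIC)
    for i in range(x0-x0%10+10,x1,10): cv2.putText(c,str(i),((i-x0)*s-8,8),0,.3,(0,255,255));cv2.line(c,((i-x0)*s,10),((i-x0)*s,14),(0,255,255))
    for i in range(y0-y0%10+10,y1,10): cv2.putText(c,str(i),(0,(i-y0)*s+3),0,.3,(0,255,255));cv2.line(c,(20,(i-y0)*s),(24,(i-y0)*s),(0,255,255))
    return c
A=crop(a,280,170,400,270,4);B=crop(b,270,110,345,210,4)
cv2.imwrite("pics/2.png",np.hstack([A,B[:400]]))
E
```

```text
time_s: 5.5
eef_pos: [0.4413, -0.4036, 0.3975]
tcp_rot: [[0.981, 0.195, 0.001], [0.195, -0.981, 0.0], [0.001, -0.0, -1.0]]
contact_force: [-0.4, 0.2, -1.2]
grip_width: 0.0496
grip_force: 0.0
```

View pics/2.png

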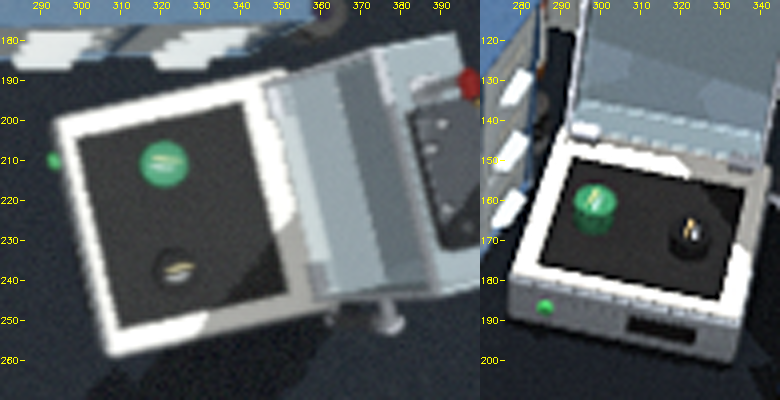

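Hood stands open. In the top view the green mount's top is at (321,210.7) and black at (324.2,237); in the scene view they are at (298.8,160) and (322.5,168).

```bash
python3 - <<'E'
from h import *
np.set_printoptions(precision=4,suppress=True)
g=tri((321,210.7),(298.8,160));b=tri((324.2,237),(322.5,168));print(g,b,np.linalg.norm(g[0]-b[0]))
print(at("top",(321,210.7),.086),at("scene",(298.8,160),.086),at("top",(324.2,237),.082),at("scene",(322.5,168),.082))
for n,c in (("bottom rim of lid edge",at("top",(296,200),.062)),): print(c)
# station corners on z=.062
for p in [(294,199.5),(307.5,258.5)]: print(at("top",p,.062))
E
python3 go.py .447 -.252 .078
```

```text
(array([ 0.4483, -0.2547,  0.0796]), np.float64(0.00032042370880300925)) (array([ 0.3771, -0.262 ,  0.073 ]), np.float64(0.0013852387117101047)) 0.07182173611723887
[ 0.4481 -0.2536  0.086 ] [ 0.446  -0.2486  0.086 ] [ 0.378  -0.2603  0.082 ] [ 0.3742 -0.2535  0.082 ]
[ 0.4799 -0.1901  0.062 ]
[ 0.4814 -0.1847  0.062 ]
[ 0.3206 -0.2163  0.062 ]
5.6 pos [ 0.4408 -0.4035  0.3957] R [[0.9809363116123438, 0.19431999379271891, -0.0019216068194115154], [0.19432413147748775, -0.9809347465204147, 0.002270461285679519], [-0.0014437748753715993, -0.002600592495456425, -0.999995576206606]] f [ 0.4216  0.0869 -0.1563] 0.04960519041794085 0.0
tool delta [ 0.0359 -0.1466  0.2401]
q [ 0.6693  0.4666  0.0394  1.5411 -0.0201  1.1372 -0.6622]
```

To row units: -0.0367 m is -0.734, 0.036 m is 0.72.

```bash
python3 -m inch '[[0.18,-0.734,0,0,0,0],[0.18,-0.734,0,0,0,0],[0.18,-0.734,0,0,0,0],[0.18,-0.734,0,0,0,0],[0,0,0.72,0,0,0],[0,0,0.72,0,0,0],[0,0,0.72,0,0,0],[0,0,0.72,0,0,0],[0,0,0,0,0,0],[0,0,0,0,0,0]]' 0.06; python3 go.py .4475 -.2525 .086
```

```text
time_s: 6.6
eef_pos: [0.4478, -0.2533, 0.2523]
tcp_rot: [[0.981, 0.194, -0.002], [0.194, -0.981, 0.001], [-0.002, -0.002, -1.0]]
contact_force: [0.0, -0.8, 1.2]
grip_width: 0.06
grip_force: 0.0
6.6 pos [ 0.4478 -0.2533  0.2523] R [[0.9810577011802692, 0.19370137787678646, -0.0023586359447570746], [0.19370479971497584, -0.9810589745583397, 0.0013187137370444934], [-0.0020585242934293597, -0.0017506133706594457, -0.9999963489086146]] f [ 0.02   -0.7858  1.208 ] 0.06003045786786475 0.0
tool delta [ 0.0002 -0.0006  0.0883]
q [ 0.4593  0.5058  0.0016  1.9447 -0.0014  0.6938 -0.914 ]
```

To row units: 0.03 m is 0.6, 0.018 m is 0.36.

```bash
python3 -m inch '[[0,0,0.6,0,0,0],[0,0,0.6,0,0,0],[0,0,0.36,0,0,0],[0,0,0.2,0,0,0],[0,0,0,0,0,0],[0,0,0,0,0,0]]'; python3 -m inch '[[0,0,0,0,0,0],[0,0,0,0,0,0],[0,0,0,0,0,0],[0,0,0,0,0,0],[0,0,0,0,0,0]]' 0.02 12;  python3 go.py .4475 -.2525 .086
```

```text
time_s: 7.2
eef_pos: [0.4491, -0.2542, 0.1661]
tcp_rot: [[0.981, 0.193, 0.002], [0.193, -0.981, -0.001], [0.002, 0.001, -1.0]]
contact_force: [0.0, 0.6, -0.4]
grip_width: 0.06
grip_force: 0.0
time_s: 7.7
eef_pos: [0.4484, -0.2538, 0.1651]
tcp_rot: [[0.981, 0.194, 0.0], [0.194, -0.981, -0.0], [0.0, 0.0, -1.0]]
contact_force: [-0.3, 0.5, 3.7]
grip_width: 0.0296
grip_force: 12.0
7.7 pos [ 0.4484 -0.2538  0.1651] R [[0.9810870520575151, 0.19356659336163332, 0.00041257661949353563], [0.1935666801497656, -0.9810871048783615, -0.000181596236833263], [0.0003696226362281565, 0.0002580228032022978, -0.9999998984016647]] f [-0.3335  0.4716  3.6577] 0.029551287436949087 12.000235766172409
tool delta [-0.0006 -0.0015  0.0011]
q [ 0.4612  0.6473 -0.0008  2.0122  0.0011  0.4816 -0.9164]
```

Run:
```python
from h import *
from scipy.optimize import fsolve
np.set_printoptions(precision=4,suppress=True)
D=np.array([[.650,.3025,.628,1.517],[.4252,.3027,.3125,2.1081],[.4255,.1704,.5615,2.2427],[.4683,.3009,.3756,2.0058],[.5189,.3345,.4004,1.8436],[.6006,.3265,.5297,1.6356],[.5145,.2523,.5058,1.9447],[.5152,.1651,.6473,2.0122]])
q2,q4=D[:,2],D[:,3];n=len(D);o=np.ones(n);z=np.zeros(n)
A=np.r_[np.c_[np.sin(q2),np.sin(q2+q4),o,z],np.c_[np.cos(q2),np.cos(q2+q4),z,o]];y=np.r_[D[:,0],D[:,1]]
p=np.linalg.lstsq(A,y,rcond=None)[0];print(p,np.abs(A@p-y).max())
for r in(.40,.42,.43,.44,.46):
  s=fsolve(lambda q:[p[0]*np.sin(q[0])+p[1]*np.sin(q[0]+q[1])+p[2]-r,p[0]*np.cos(q[0])+p[1]*np.cos(q[0]+q[1])+p[3]-.107],[.6,2.2]);print(r,s,"q6",np.pi-s.sum())
for H in(.2,.25,.3):print(H,at("top",(238,177),H),at("top",(356,177),H))
print("cabinet topcorner tri",tri((238,177),(237,174)))
c=np.array([.434,-.0028]);bx=np.array([-.588,.809]);by=np.array([-.809,-.588])
for x,y in((0,0),(-.01,0),(-.01,.01),(-.01,-.01)):w=c+x*bx+y*by;print(x,y,w,np.linalg.norm(w),"corner",w-.0885*by-.0375*bx)
```

```text
[0.5591 0.3825 0.0007 0.0581] 0.001208176919908932
0.4 [0.6954 2.3385] q6 0.10764843401719704
0.42 [0.7017 2.2866] q6 0.15325867838292906
0.43 [0.7056 2.2606] q6 0.17542536763718353
0.44 [0.7098 2.2346] q6 0.197224319202161
0.46 [0.7195 2.1823] q6 0.23986890762798474
0.2 [ 0.5294 -0.0375  0.2   ] [ 0.5232 -0.3229  0.2   ]
0.25 [ 0.5231 -0.0395  0.25  ] [ 0.5172 -0.3106  0.25  ]
0.3 [ 0.5167 -0.0416  0.3   ] [ 0.5111 -0.2984  0.3   ]
cabinet topcorner tri (array([ 0.5314, -0.0369,  0.1846]), np.float64(0.00012785458924189806))
0 0 [ 0.434  -0.0028] 0.4340090321640784 corner [0.5276 0.0189]
-0.01 0 [ 0.4399 -0.0109] 0.44001477986540405 corner [0.5335 0.0108]
-0.01 0.01 [ 0.4318 -0.0168] 0.4321155366334333 corner [0.5254 0.0049]
-0.01 -0.01 [ 0.448 -0.005] 0.4479980145045288 corner [0.5416 0.0167]
```

To row units: -0.035 m is -0.7, -0.025 m is -0.5.

```bash
python3 -m inch '[[0,0,-0.4,0,0,0],[0,0,-0.7,0,0,0],[0,0,-0.7,0,0,0],[0,0,-0.7,0,0,0],[0,0,-0.5,0,0,0],[0,0,0,0,0,0]]' - 15; python3 -m inch '[[0,0,0,0,0,-0.0462],[0,0,0,0,0,-0.0462],[0,0,0,0,0,-0.0462],[0,0,0,0,0,-0.0462],[0,0,0,0,0,-0.0462],[0,0,0,0,0,-0.0462],[0,0,0,0,0,-0.0462],[0,0,0,0,0,-0.0462],[0,0,0,0,0,-0.0462],[0,0,0,0,0,-0.0462],[0,0,0,0,0,-0.0462],[0,0,0,0,0,-0.0462],[0,0,0,0,0,-0.0462],[0,0,0,0,0,-0.0379],[0,0,0,0,0,0],[0,0,0,0,0,0]]'; python3 go.py .4566 -.0135 .2
```

```text
time_s: 8.3
eef_pos: [0.4497, -0.2545, 0.318]
tcp_rot: [[0.981, 0.193, 0.006], [0.193, -0.981, -0.003], [0.006, 0.004, -1.0]]
contact_force: [0.3, 0.5, -0.0]
grip_width: 0.0296
grip_force: 15.0
time_s: 9.9
eef_pos: [0.4478, -0.2537, 0.3139]
tcp_rot: [[-0.585, 0.811, -0.001], [0.811, 0.585, 0.001], [0.002, -0.0, -1.0]]
contact_force: [0.3, -0.5, -0.2]
grip_width: 0.0295
grip_force: 15.0
9.9 pos [ 0.4478 -0.2537  0.3139] R [[-0.5850654913731113, 0.8109851376213735, -0.0012154676392211574], [0.8109842818207224, 0.585066688099008, 0.0012104200037107984], [0.0016927622594597096, -0.00027755017623120503, -0.999998528759834]] f [ 0.2819 -0.5049 -0.1566] 0.029543638319928244 14.999829679727554
tool delta [0.1894 0.1477 0.0361]
q [ 0.8293  0.4631 -0.5295  1.8658  0.2932  0.8919  0.7843]
```

To row units: 0.03 m is 0.6, 0.027 m is 0.54, 0.0324 rad / 3.1416 = 0.0103.

```bash
python3 -m inch '[[0.54,0.422,0,0,0,0],[0.54,0.422,0,0,0,0],[0.54,0.422,0,0,0,0],[0.54,0.422,0,0,0,0],[0.54,0.422,0,0,0,0],[0.54,0.422,0,0,0,0],[0.54,0.422,0,0,0,0],[0,0,0,0.0103,0.0074,0],[0,0,0.6,0,0,0],[0,0,0.6,0,0,0],[0,0,0.6,0,0,0],[0,0,0,0,0,0],[0,0,0,0,0,0]]'; python3 go.py .4566 -.0135 .028
python3 - <<'E'
import cv2,numpy as np
from station import ctrl
a=ctrl.grab_frame("top")[:,:,::-1];b=ctrl.grab_frame("scene")[:,:,::-1]
A=cv2.resize(a[150:280,150:300],None,fx=3,fy=3);B=cv2.resize(b[140:270,220:325],None,fx=3,fy=3)
cv2.imwrite("pics/3.png",np.hstack([A,B]))
E
```

```text
time_s: 11.2
eef_pos: [0.4531, -0.0138, 0.225]
tcp_rot: [[-0.586, 0.809, -0.041], [0.81, 0.587, 0.0], [0.024, -0.033, -0.999]]
contact_force: [-0.2, -0.2, -0.2]
grip_width: 0.0297
grip_force: 15.0
11.2 pos [ 0.4531 -0.0138  0.225 ] R [[-0.5864276903478564, 0.8089681384554451, -0.0409037279133675], [0.8096437359975782, 0.5869216419951887, 8.317184190905732e-05], [0.024074566520759177, -0.03306867281285457, -0.9991630888524825]] f [-0.1734 -0.2199 -0.248 ] 0.02973456915535315 14.999949038028717
tool delta [-0.0066  0.0095  0.1187]
q [ 0.3166  0.5305 -0.4947  2.09    0.3963  0.6554  0.1781]
```

View pics/3.png

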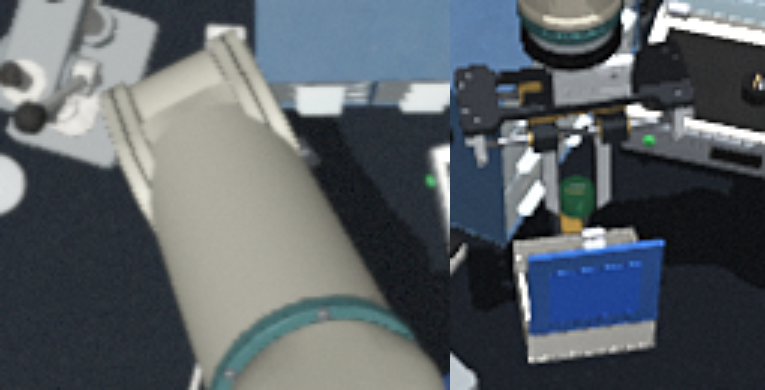

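The green mount is held over the box, clear of the upright lid and the cabinet.

To row units: 0.03 m is 0.6, 0.025 m is 0.5.

```bash
python3 -m inch '[[-0.066,0.094,0.6,0,0,0],[-0.066,0.096,0.6,0,0,0],[0,0,0.5,0,0,0],[0,0,0.2,0,0,0],[0,0,0.2,0,0,0],[0,0,0,0,0,0],[0,0,0,0,0,0],[0,0,0,0,0,0]]'; python3 go.py .4566 -.0135 .028
```

```text
time_s: 12.1
eef_pos: [0.4611, -0.0138, 0.1204]
tcp_rot: [[-0.587, 0.809, -0.038], [0.809, 0.587, -0.0], [0.022, -0.031, -0.999]]
contact_force: [-0.6, 1.0, -0.2]
grip_width: 0.0293
grip_force: 15.0
12.1 pos [ 0.4611 -0.0138  0.1204] R [[-0.586953914748221, 0.8087278136403334, -0.038005597038645735], [0.8093133000491709, 0.5873772051627064, -3.491086473459756e-05], [0.022295387981790676, -0.030778926228408568, -0.9992775257029288]] f [-0.6065  1.0159 -0.1976] 0.0292685447332993 14.99999150633812
tool delta [ 0.0008 -0.0006  0.0145]
q [ 0.1928  0.7169 -0.329   2.1407  0.5595  0.4067  0.0386]
```

To row units: 0.008 m is 0.16, 0.004 m is 0.08.

```bash
python3 -m inch '[[0,0,0.16,0,0,0],[0,0,0.08,0,0,0],[0,0,0,0,0,0],[0,0,0,0,0,0]]'; python3 go.py;  python3 -m inch '[[0,0,0.03,0,0,0],[0,0,0,0,0,0],[0,0,0,0,0,0]]'; python3 go.py
```

```text
time_s: 12.5
eef_pos: [0.4599, -0.0138, 0.1073]
tcp_rot: [[-0.587, 0.808, -0.04], [0.809, 0.588, -0.0], [0.024, -0.033, -0.999]]
contact_force: [0.1, -0.8, -0.5]
grip_width: 0.0299
grip_force: 15.0
12.5 pos [ 0.4599 -0.0138  0.1073] R [[-0.5871057774942912, 0.8084987616571144, -0.04045439941139597], [0.8091636038204519, 0.5875833996956176, -0.00010322034106783053], [0.023686880020861303, -0.03279482887671305, -0.9991813803878776]] f [ 0.125  -0.7889 -0.5132] 0.02986450618213689 14.999962002038956
time_s: 12.8
eef_pos: [0.46, -0.0138, 0.106]
tcp_rot: [[-0.587, 0.809, -0.04], [0.809, 0.587, -0.0], [0.023, -0.032, -0.999]]
contact_force: [-0.3, -0.5, -1.4]
grip_width: 0.0292
grip_force: 15.0
12.8 pos [ 0.46   -0.0138  0.106 ] R [[-0.5870122596899462, 0.8085981204657728, -0.03982067996559684], [0.8092419224968656, 0.5874755347567451, -8.328177206834016e-05], [0.023326333772802757, -0.03227345103170479, -0.9992068387031904]] f [-0.2643 -0.4959 -1.3676] 0.029187859152453408 14.99995082616806
```

To row units: 0.0015 m is 0.03.

```bash
for i in 1 ; do python3 -m inch '[[0,0,0.03,0,0,0],[0,0,0,0,0,0],[0,0,0,0,0,0]]' | grep -E "pos|contact"; python3 -m inch '[[0,0,0.03,0,0,0],[0,0,0,0,0,0],[0,0,0,0,0,0]]'| grep -E "pos|contact"; done
```

```text
eef_pos: [0.4599, -0.0138, 0.105]
contact_force: [-1.0, -0.2, 6.1]
eef_pos: [0.4597, -0.0138, 0.104]
contact_force: [-2.4, -0.0, 13.5]
```

To row units: -0.0018 m is -0.036.

```bash
python3 -m inch '[[0,0,-0.036,0,0,0],[0,0,0,0,0,0],[0,0,0,0,0,0]]'| grep -E "pos|contact"; python3 -m inch '[[0,0,0,0,0,0],[0,0,0,0,0,0],[0,0,0,0,0,0],[0,0,0,0,0,0]]' .042 ; python3 -m inch '[[0,0,-0.4,0,0,0],[0,0,-0.6,0,0,0],[0,0,-0.6,0,0,0],[0,0,-0.8,0,0,0],[0,0,-0.8,0,0,0],[0,0,-0.8,0,0,0],[0,0,0,0,0,0],[0,0,0,0,0,0]]'; python3 go.py
```

```text
eef_pos: [0.46, -0.0138, 0.1047]
contact_force: [0.1, -0.3, -0.8]
time_s: 14.1
eef_pos: [0.4599, -0.0138, 0.1047]
tcp_rot: [[-0.587, 0.809, -0.04], [0.809, 0.587, -0.0], [0.023, -0.032, -0.999]]
contact_force: [0.8, 0.5, 0.3]
grip_width: 0.0417
grip_force: 0.0
time_s: 14.9
eef_pos: [0.4679, -0.0141, 0.305]
tcp_rot: [[-0.587, 0.809, -0.038], [0.81, 0.587, -0.001], [0.022, -0.032, -0.999]]
contact_force: [0.2, 0.6, -0.2]
grip_width: 0.042
grip_force: 0.0
14.9 pos [ 0.4679 -0.0141  0.305 ] R [[-0.586636478461171, 0.8089388846229013, -0.038412538105843975], [0.8095523140655007, 0.5870473040944217, -0.0007166217024943677], [0.02197027377774755, -0.03151735554465541, -0.9992617091481102]] f [ 0.214   0.5777 -0.2038] 0.04198146699249738 0.0
```

Run:
```python
import cv2,numpy as np
from h import *
np.set_printoptions(precision=4,suppress=True)
a=ctrl.grab_frame("top")[:,:,::-1];b=ctrl.grab_frame("scene")[:,:,::-1]
A=cv2.resize(a[170:270,180:280],None,fx=4,fy=4);B=cv2.resize(b[190:290,220:310],None,fx=4,fy=4)
cv2.imwrite("pics/4.png",np.hstack([A,B]))
s=ctrl.get_state();R=np.array(s['tcp_rot']);tip=s['eef_pos']+R[:,2]*.097
H=np.array([.4046,.0376,0]);bx=np.array([-.588,.809,0])
def w(u,z):return H-u*bx+[0,0,z]
W=[("over",w(-.04,.2)),("down",w(-.04,.132))]
for th in (1.57,1.4,1.2,1.0,.8,.6,.4,.25,.15,0,-.03):
    r=.088; W.append((th,w(r*np.cos(th)-.005*np.sin(th)-.009,.047+r*np.sin(th)+.005*np.cos(th))))
p=tip
for n,q in W: print(n,q,R.T@(q-p)); p=q
```

```text
over [0.3811 0.07   0.2   ] [ 0.1159 -0.0165  0.01  ]
down [0.3811 0.07   0.132 ] [-0.0017  0.0023  0.0679]
1.57 [0.3964 0.0489 0.135 ] [-0.026  -0.0001 -0.0036]
1.4 [0.4052 0.0368 0.1346] [-0.015   0.      0.0001]
1.2 [0.4153 0.0229 0.1308] [-0.0173  0.0001  0.0033]
1.0 [0.4248 0.0098 0.1238] [-0.0163  0.0002  0.0067]
0.8 [ 0.4332 -0.0018  0.1136] [-0.0146  0.0004  0.0098]
0.6 [ 0.4404 -0.0116  0.1008] [-0.0124  0.0004  0.0125]
0.4 [ 0.4458 -0.0191  0.0859] [-0.0097  0.0005  0.0147]
0.25 [ 0.4487 -0.0231  0.0736] [-0.0052  0.0004  0.0121]
0.15 [ 0.45   -0.0249  0.0651] [-0.0024  0.0003  0.0085]
0 [ 0.4511 -0.0263  0.052 ] [-0.0021  0.0005  0.013 ]
-0.03 [ 0.4511 -0.0264  0.0494] [-0.0002  0.0001  0.0026]
```

View pics/4.png

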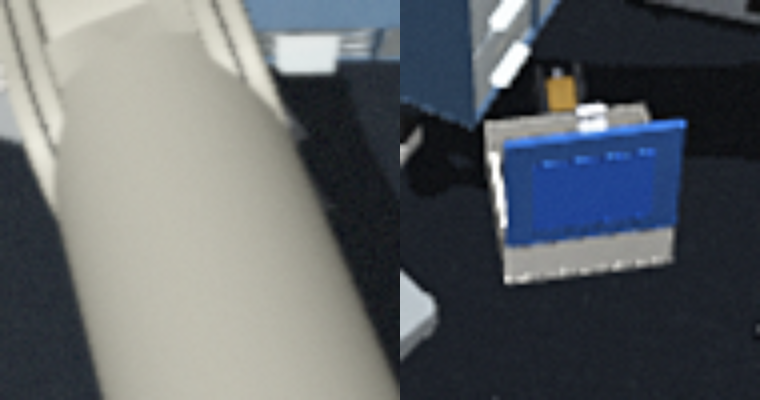

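Neither view shows the box's inside (the arm hides it from above, the lid from the front), so I'll move aside and look before shutting the lid.

The rows are not in the units I measure in: shifts go in shares of 50 mm and turns go in shares of pi rad. I convert before sending: -0.0324 m is -0.648, -0.0234 m is -0.468.

```bash
python3 -m inch '[[-0.648,-0.468,-0.1,0,0,0],[-0.648,-0.468,-0.1,0,0,0],[-0.648,-0.468,-0.1,0,0,0],[-0.648,-0.468,0,0,0,0],[-0.648,-0.468,0,0,0,0],[-0.648,-0.468,0,0,0,0],[0,0,0,0,0,0],[0,0,0,0,0,0]]' 0
python3 - <<'E'
import cv2,numpy as np
from h import *
a=ctrl.grab_frame("top")[:,:,::-1];b=ctrl.grab_frame("scene")[:,:,::-1]
A=cv2.resize(a[180:260,190:290],None,fx=5,fy=5,interpolation=cv2.INTER_CUBIC);B=cv2.resize(b[190:270,235:295],None,fx=5,fy=5,interpolation=cv2.INTER_CUBIC)
cv2.imwrite("pics/5.png",np.hstack([A,B]))
h=cv2.cvtColor(a[180:260,190:290],cv2.COLOR_BGR2HSV);m=cv2.inRange(h,(45,80,40),(90,255,255))
x=cv2.moments(m,True);print(x['m00']);
if x['m00']: p=(190+x['m10']/x['m00'],180+x['m01']/x['m00']);w=at("top",p,.02)[:2];d=w-[.434,-.0028];print(p,w,"box",d@[-.588,.809],d@[-.809,-.588])
E
python3 go.py .3811 .07 .219
```

```text
time_s: 15.8
eef_pos: [0.4682, -0.2539, 0.3177]
tcp_rot: [[-0.585, 0.81, -0.043], [0.81, 0.586, 0.002], [0.027, -0.034, -0.999]]
contact_force: [0.4, 1.1, 0.2]
grip_width: 0.0004
grip_force: 0.0
59.0
(232.64406779661016, 210.8135593220339) [ 0.45563081 -0.01329422] box -0.021208745623049505 -0.011328723881009457
15.9 pos [ 0.4689 -0.252   0.3185] R [[-0.5885650964061678, 0.8073698462248519, -0.04177389973724549], [0.808029658804437, 0.5891390680778494, 0.0017969298117187574], [0.02606142330694257, -0.03269693978374788, -0.9991254737739371]] f [ 0.3802 -0.0773  0.4335] 0.0005794231766329195 0.0
tool delta [0.3093 0.1221 0.0257]
q [ 0.7972  0.5007 -0.5436  1.7888  0.3168  0.9803  0.7486]
```

View pics/5.png

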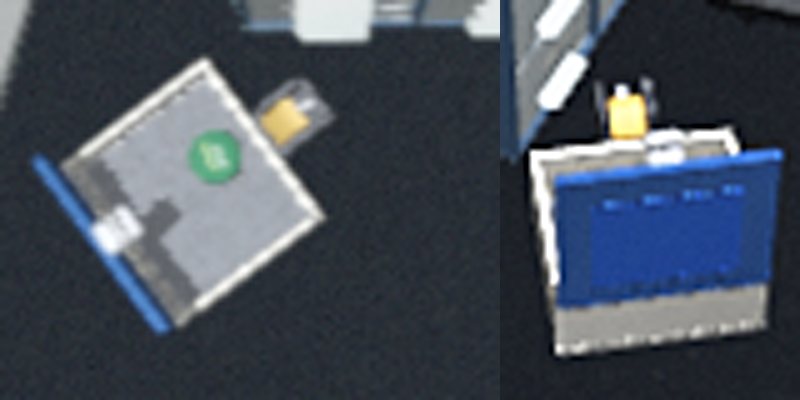

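The green mount stands upright in the box at (232.6,210.8) in the top view, which is (-21,-11) mm in the box frame. Now I'll go behind the lid.

To row units: 0.0344 m is 0.688, 0.0136 m is 0.272.

```bash
python3 -m inch '[[0.688,0.272,0.03,0,0,0],[0.688,0.272,0.03,0,0,0],[0.688,0.272,0.03,0,0,0],[0.688,0.272,0.03,0,0,0],[0.688,0.272,0.03,0,0,0],[0.688,0.272,0.03,0,0,0],[0.688,0.272,0.03,0,0,0],[0.688,0.272,0.03,0,0,0],[0.688,0.272,0.03,0,0,0],[0,0,0,0,0,0],[0,0,0,0,0,0]]'; python3 go.py .3811 .07 .151
```

```text
time_s: 17.0
eef_pos: [0.385, 0.07, 0.3094]
tcp_rot: [[-0.591, 0.806, -0.04], [0.806, 0.591, -0.001], [0.023, -0.033, -0.999]]
contact_force: [-0.4, -0.4, 0.3]
grip_width: 0.0006
grip_force: 0.0
17.0 pos [0.385  0.07   0.3094] R [[-0.5908762692611624, 0.8057594677927584, -0.04021087522475294], [0.806429999224764, 0.5913290520940866, -0.0007800640077512348], [0.023149314770796764, -0.032888177387009554, -0.9991909111945537]] f [-0.3949 -0.4117  0.3327] 0.000565006177071053 0.0
tool delta [-0.0014  0.002   0.0804]
q [ 0.2624  0.3213 -0.6511  2.1385  0.251   0.7987  0.0851]
```

To row units: 0.03 m is 0.6, 0.02 m is 0.4.

```bash
python3 -m inch '[[-0.014,0.02,0.6,0,0,0],[-0.014,0.02,0.6,0,0,0],[0,0,0.4,0,0,0],[0,0,0,0,0,0],[0,0,0,0,0,0]]'; python3 go.py .3811 .07 .151; python3 -m inch '[[-0.26,0,-0.03,0,0,0],[-0.26,0,-0.03,0,0,0],[-0.3,0,0,0,0,0],[-0.346,0,0.066,0,0,0],[0,0,0,0,0,0]]'; python3 go.py .4153 .0229 .1498
```

```text
time_s: 17.5
eef_pos: [0.3851, 0.0684, 0.2295]
tcp_rot: [[-0.586, 0.809, -0.041], [0.81, 0.587, -0.0], [0.024, -0.033, -0.999]]
contact_force: [0.3, 0.7, -0.3]
grip_width: 0.0004
grip_force: 0.0
17.5 pos [0.3851 0.0684 0.2295] R [[-0.5864695609047235, 0.8089494204556507, -0.04067295510148925], [0.8096284845726605, 0.5869425606726553, -0.000383978649834259], [0.023562069111141316, -0.03315517479207571, -0.9991724392134266]] f [ 0.2983  0.6965 -0.2752] 0.0004245819146761267 0.0
tool delta [0.0018 0.0003 0.0006]
q [ 0.1609  0.46   -0.5493  2.2385  0.4095  0.5816 -0.0703]
time_s: 18.0
eef_pos: [0.4208, 0.0196, 0.228]
tcp_rot: [[-0.584, 0.811, -0.038], [0.812, 0.584, -0.001], [0.022, -0.031, -0.999]]
contact_force: [-0.8, 0.3, 0.2]
grip_width: 0.0007
grip_force: 0.0
18.0 pos [0.4208 0.0196 0.228 ] R [[-0.5836610721610801, 0.8111058432049499, -0.0380402939337342], [0.8117072489539912, 0.5840641587897489, -0.0006327817681958788], [0.021704719286864065, -0.031246912423621785, -0.9992760057284815]] f [-0.7596  0.3327  0.208 ] 0.0007327293626276021 0.0
tool delta [ 0.0042 -0.0001  0.0004]
q [ 0.2793  0.4957 -0.5438  2.168   0.4226  0.6216  0.0544]
```

To row units: -0.0163 m is -0.326, 0.0147 m is 0.294.

```bash
python3 -m inch '[[-0.326,0,0.134,0,0,0],[-0.292,0,0.196,0,0,0],[-0.248,0,0.25,0,0,0],[-0.194,0,0.294,0,0,0],[-0.104,0,0.242,0,0,0],[0,0,0,0,0,0],[0,0,0,0,0,0]]'; python3 go.py .4487 -.0231 .0926
python3 - <<'E'
import cv2,numpy as np
from h import *
b=ctrl.grab_frame("scene")[:,:,::-1]
cv2.imwrite("pics/6.png",cv2.resize(b[150:270,220:340],None,fx=5,fy=5,interpolation=cv2.INTER_CUBIC))
E
```

```text
time_s: 18.7
eef_pos: [0.4507, -0.0252, 0.1701]
tcp_rot: [[-0.587, 0.808, -0.041], [0.809, 0.588, 0.0], [0.024, -0.033, -0.999]]
contact_force: [-0.3, 1.4, -0.3]
grip_width: 0.0004
grip_force: 0.0
18.7 pos [ 0.4507 -0.0252  0.1701] R [[-0.5873052528135563, 0.8083036869390198, -0.04144502018809819], [0.8089967072096617, 0.587813167977597, 8.529986174655141e-05], [0.024430876806406654, -0.03347878780554141, -0.9991407823853161]] f [-0.2891  1.3796 -0.2598] 0.00038263338134263337 0.0
tool delta [ 0.001   0.0022 -0.0005]
q [ 0.3072  0.628  -0.4561  2.1373  0.529   0.5312  0.0798]
```

View pics/6.png

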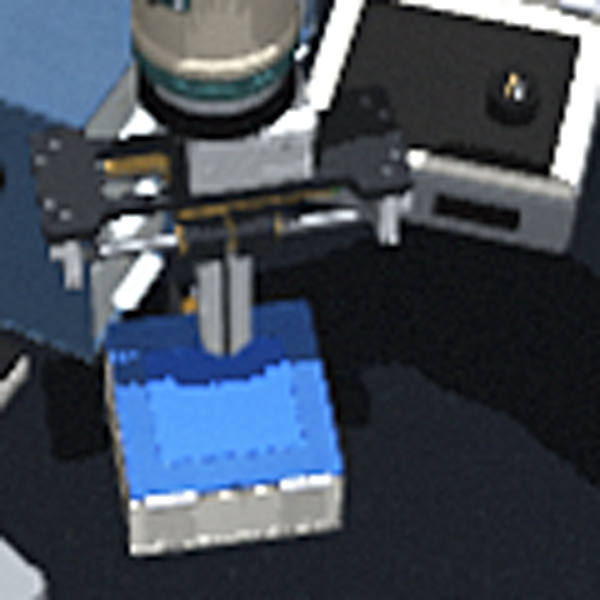

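The lid follows and is now almost down, with the tip on its outer face about 20 mm from the free edge. Next I'll press it down in small steps, watching the force.

To row units: 0.0085 m is 0.17, 0.007 m is 0.14.

```bash
python3 -m inch '[[-0.048,0,0.17,0,0,0],[-0.02,0,0.14,0,0,0],[-0.02,0,0.08,0,0,0],[0,0,0,0,0,0],[0,0,0,0,0,0]]' | grep -E "pos|contact"; python3 -m inch '[[0,0,0.06,0,0,0],[0,0,0,0,0,0],[0,0,0,0,0,0]]' | grep -E "pos|contact"
```

```text
eef_pos: [0.4528, -0.0289, 0.1509]
contact_force: [-0.1, -0.4, -0.4]
eef_pos: [0.453, -0.0289, 0.1492]
contact_force: [-2.4, -0.6, 14.8]
```

To row units: 0.0015 m is 0.03.

```bash
python3 -m inch '[[0,0,0.03,0,0,0],[0,0,0,0,0,0],[0,0,0,0,0,0]]' | grep -E "pos|contact";  python3 -m inch '[[0,0,-0.4,0,0,0],[0,0,-0.8,0,0,0],[0,0,-0.8,0,0,0],[0,0,-0.8,0,0,0],[-0.648,-0.468,0,0,0,0],[-0.648,-0.468,0,0,0,0],[-0.648,-0.468,0,0,0,0],[-0.648,-0.468,0,0,0,0],[-0.648,-0.468,0,0,0,0],[-0.648,-0.468,0,0,0,0],[0,0,0,0,0,0],[0,0,0,0,0,0]]'
python3 - <<'E'
import cv2,numpy as np
from h import *
a=ctrl.grab_frame("top")[:,:,::-1];b=ctrl.grab_frame("scene")[:,:,::-1]
A=cv2.resize(a[180:280,190:290],None,fx=4,fy=4,interpolation=cv2.INTER_CUBIC);B=cv2.resize(b[170:270,230:330],None,fx=4,fy=4,interpolation=cv2.INTER_CUBIC)
c=np.hstack([A,B])
H=np.array([.4046,.0376,0]);bx=np.array([-.588,.809,0]);by=np.array([-.809,-.588,0])
for th,col in((0,(0,255,255)),(.15,(0,0,255))):
  for s in(-.055,.055):
    X=H+s*by-bx*(.104*np.cos(th)-.005*np.sin(th))+[0,0,.047+.104*np.sin(th)+.005*np.cos(th)]
    for n,x0,y0,o in(("top",190,180,0),("scene",230,170,400)):
      p=proj(n,X)[0];cv2.circle(c,(int((p[0]-x0)*4+o),int((p[1]-y0)*4)),3,col,1)
cv2.imwrite("pics/7.png",c)
E
```

```text
eef_pos: [0.453, -0.0288, 0.1489]
contact_force: [-4.1, 0.0, 30.5]
time_s: 21.05
eef_pos: [0.4585, -0.2693, 0.286]
tcp_rot: [[-0.585, 0.81, -0.04], [0.811, 0.586, 0.001], [0.024, -0.032, -0.999]]
contact_force: [-0.2, 0.0, 0.6]
grip_width: 0.0003
grip_force: 0.0
```

View pics/7.png

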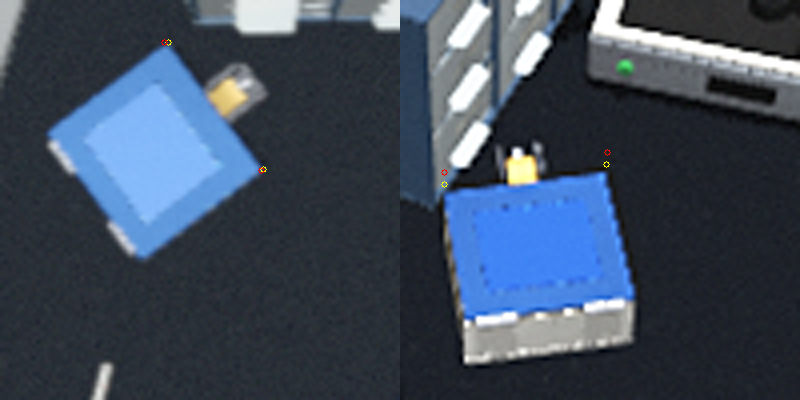

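The lid is fully shut and level: the press reached a hard stop at 52 mm, and in the scene view its free edge lies at the shut marks or just below them. The hood is open and the arm touches nothing.

```bash
python3 -c "
from station import ctrl
print(ctrl.job_done())"
```

```text
the job is handed in; nothing more can be done
None
```

The job is handed in at about 21 s of the 67 s allowed: the hood stands open, the green specimen was upright in the white box before I shut the lid, and the lid is pressed to its stop; I judged the catch snap from that hard stop, and the hand-in returned no verdict.

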